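Isolate the chain drive and hold its tensioner wound back

TASK

A new chain is about to be fitted to the small chain drive. First switch the drive off by throwing the red toggle of the isolator box over from the green spot to the red spot; only then swing the sprung cage arm of the chain tensioner in towards the sprockets until it is fully wound against its yellow stop, and finish there, still holding it against the stop with the fingers (do not let go; the spring would throw it back). Do not shove hard against the stop, and leave the other things on the bench where they lie.

Things in the scene. Friction and masses are not known exactly. Their poses are not given: they have to be found in the camera images.
- drive_unit: chain drive without chain, bolted down: blue plate 170 (x) x 240 (y) mm on feet, its top 24 mm above the bench, two sprockets on blocks along its back (+x) half (tops 91 mm above the bench), the sprung tensioner arm along its front. Origin: on the bench under the plate's centre; z up. Nothing stands in front (-x side) of the arm. The stop pin stands behind the arm, 60 mm out from the pivot, top 85 mm high.
- cage_pivot (a point): upright pivot of the tensioner's cage arm, 76 mm above the bench (half-way up the arm), at x -55, y +75 mm in the drive unit's frame, over a black pivot body with a spring round it. Axes are those of the drive unit.
- jockey_wheel (a point): centre of the black toothed jockey wheel at the free end of the cage arm, 110 mm from cage_pivot, 76 mm above the bench. The arm is a straight, level aluminium cage, 26 mm wide (34 to 38 mm at its two wheels), from 64 to 88 mm above the bench (bolt heads to 92 mm), that swings level about the pivot. Its x axis points along the arm from pivot to wheel.
- cage_arm (a joint): rad: 0 relaxed, where its spring keeps it (arm pointing along x -0.58, y -0.81 in the unit's frame, out over the front edge); 1.2 fully wound against the yellow stop pin (arm along x +0.63, y -0.78). Grows anticlockwise seen from above, the wheel swinging 125 mm in towards the sprockets. The spring throws it back when let go; at the wheel it takes 2 N at the start, 5.5 N at the stop.
- isolator: grey isolator switch box bolted to the bench, 110 (x) x 70 (y) x 50 mm high, black face plate on top with a green spot at its -x end (on) and a red spot at its +x end (off). Origin: centre of its underside; z up. A red toggle handle hinges about the box's y axis, 60 mm above the bench, over the centre of the box.
- toggle_tip (a point): centre of the crosswise red grip (18 mm thick, 30 mm wide along the box's y) at the end of the handle, 64 mm from the hinge. At on and at off it is 113 mm above the bench and 36 mm from the box's centre towards the green or red spot; upright, at 124 mm. Below the grip the handle is a bar 8 mm thick, 16 mm wide. The hinge cheeks reach 64 mm above the bench.
- toggle (a joint): angle of the isolator's handle, rad: 0 on (leaning to the green spot), 1.2 off (leaning to the red spot). An over-centre spring snaps it to the nearer end from the middle (0.6); about 2 N square to the handle at the grip push it over, several N more if the pushing finger rubs along it.
- red_dish: bystander on the bench: round red dish, 94 mm across, 27 mm high; origin at the centre of its underside
- combination_pliers: bystander on the bench: pliers with red handles, 177 x 53 x 12 mm, lying flat; origin at the centre of its underside
- tape_measure: bystander on the bench: yellow tape measure, 94 x 62 x 37 mm; origin at the centre of its underside
- driver_red: bystander on the bench: screwdriver with red handle, 170 mm long, 29 mm thick; origin at the centre of its underside
- drill_bit_12: bystander on the bench: steel drill bit, 134 mm long, 12 mm thick; origin at the centre of its underside
- bearing_6206: bystander on the bench: steel ball bearing, 62 mm across, 16 mm high; origin at the centre of its underside
- nut_m24: bystander on the bench: rusty hexagon nut, 41 x 36 x 19 mm; origin at the centre of its underside

How it is judged:
By the outcome, as a careful person would: the job done as asked, in the order asked, and still so for the second after the job is handed in, while the arm keeps its last pose, push and grip.
It also fails if it takes over 56 s, if anything falls off the work surface, if the arm or the gripper's body presses on something with over 40 N, if the wrist force passes 120 N, or if a joint passes its speed limit or range.

ROBOT

A 7-joint arm with a two-finger parallel gripper is mounted at the origin on a cart in front of the work surface, level with it; the furniture and walls round the work are solid. World frame = base frame: x ahead of the robot, y to its left, z up, the work surface at z = 0. Lengths are in mm, angles in rad, forces in N, time in s.
With the tool pointing down it reaches from about 425 to 925 mm from the base axis. Payload 6.8 kg.
Tool frame: the origin (TCP) lies at the very end of the fingers, on their centre line; the grasp point (between the pads) lies 19 mm behind it (r.grip_depth is the distance from the TCP to the grasp point, in mm); z points along the fingers, y is the line along which they close (so a half turn about z gives the same grasp; the last joint's range is limited). The gripper opens to 88 mm and grips with 3 to 60 N. Pads are 20 mm wide; open, the fingers measure 115 mm over their backs; the gripper's body (75 mm by 178 mm) begins 61 mm behind the grasp point.
Start: joints at [-1.377, 0.477, 0.022, 1.555, -0.011, 1.109, -0.083], TCP at [200.633, 644.511, 222.664] pointing down, gripper open.
Joint ranges: [-2.96, 2.96], [-0.34, 2.1], [-1.41, 1.46], [0.24, 2.44], [-1.37, 4.51], [0.17, 1.92], [-2.96, 2.96]. Speed limits (rad/s): [2.39, 2.39, 3.14, 3.14, 3.14, 3.14, 3.14].

INTERFACE

Orientations are given as a 3x3 rotation matrix whose columns are the frame's x, y, z axes.
In Python, from cell import r gives the robot as it stands.
- The arm moves only by the tool drive_tool, never from a script. Its argument "steps" is a list of rows, each an object with "twist": the turn, a rotation vector about the tool's x, y, z as a fraction of full scale, a list of three; "dp": the shift along the tool's x, y, z as a fraction of full scale, a list of three; "hand": the opening, from -1 (shut) to 1 (fully open). A call has 1 to 10 rows; each row is the pose to reach, as a shift and turn from the pose commanded when the call began, along the tool's axes at that moment; what a row does not reach only later rows make up. Full scale, the value 1, is 100 mm for a shift and 30 degrees for a turn. A row lasts 1/10 s, in which the tool goes at most 50 mm and 8.59 degrees, less where a joint would pass 70% of its speed; a pose out of reach is approached as far as the arm can. A call with a number of a shift or a turn outside -1 to 1 is refused whole. A call with a gripper value outside its range is refused whole. The fingers move at their own pace and stop on an object; "grip_force" is the grip in N (left out, the last holds). Time passes only in rows, so rows that repeat a pose let the fingers close. It gives the time, the measured TCP pose, the force, the opening and the grip force at its end, in the units of the state.
- r.observe(): the state, without advancing time (a new reading comes with each control period).
- r.camera(name): name is "side" or "top"; returns a dict with "img" (420x560x3 uint8, red, green, blue), "intrinsics" (3x3 intrinsics, pixels), "dist" ([k1, k2, p1, p2, k3] as OpenCV has them; the pictures are not rectified), "eye" and "rotation" of the camera in the world. Camera axes: x right, y down, z forward; pixel columns grow to the right and rows downward; lengths in mm; the calibration is good to about 2 mm. A picture is of the moment at which its call begins. There is no depth.
- r.close_job(): hands the job in; it is judged then, once.
The state is a dict: "clock": time; "q": joint angles; "dq": joint speeds; "effort": joint torques, N m; "tcp_pos": TCP position; "eef_rot": TCP orientation; "force": force on the tool from outside, world axes, zero at the start; "wrist_torque": the same for the moment, N m; "grip_width": finger opening in mm; "grip_force": force on a finger pad.
Only numpy, scipy, OpenCV 4.12 (cv2) and the standard library are available. Lean on these libraries where they do the work, as an engineer would, in place of code of your own. Each camera call takes 0.05 s, during which the arm holds its last target. There are 200 camera calls.

## Working session

There is one attempt and no reset: what is moved stays moved. The work goes in short steps, Python scripts to look and compute and a tool call to move; the robot and the scene stay as the last step left them, time stands still between calls to the robot, and variables do not carry over. Pictures are saved under pics/ and viewed, at most 10 in all, crops included, and the job is handed in when it is done.

Besides the shell and the picture viewer there is one more tool, called after "Call:" in YAML: its name, and indented under it one key for each argument. drive_tool: Moves the arm, as the interface text tells. Its arguments: {"type":"object","properties":{"steps":{"type":"array","items":{"type":"object","properties":{"twist":{"type":"array","items":{"type":"number"}},"dp":{"type":"array","items":{"type":"number"}},"hand":{"type":"number"}}}},"grip_force":{"type":"number"}},"required":["steps"]}

```bash
mkdir -p pics; python3 - <<'E'
from cell import r
import cv2,json
for n in("top","side"):
    c=r.camera(n); cv2.imwrite(f"pics/{n}0.png",c["img"][:,:,::-1])
    print(n,c["intrinsics"],c["dist"],c["eye"],c["rotation"])
s=r.observe();print(s)
E
```

```text
top [[445.96690823   0.         268.33846079]
 [  0.         445.96690823 210.57161318]
 [  0.           0.           1.        ]] [-0.13279663  0.          0.          0.          0.        ] [ 327.83391105  -16.76501527 1354.33214464] [[ 0.01827389 -0.98773124  0.15509047]
 [-0.99983197 -0.01782814  0.00426462]
 [-0.00144732 -0.15514234 -0.98789107]]
side [[470.85996277   0.         280.92229482]
 [  0.         470.85996277 210.60836115]
 [  0.           0.           1.        ]] [-0.0558874  0.         0.         0.         0.       ] [   99.67778721 -1272.70501285   635.90331612] [[ 0.95241824 -0.09193357  0.29059889]
 [-0.30415049 -0.34859765  0.88655071]
 [ 0.01979831 -0.93275286 -0.3599724 ]]
{'clock': 0.1, 'q': array([-1.37710947,  0.47772888,  0.02231353,  1.55630723, -0.01152669,
        1.10933022, -0.08310515]), 'dq': array([-8.44395763e-04, -1.83053280e-03,  3.62082857e-05, -1.15209957e-03,
        5.12220751e-05,  1.97594393e-03, -9.30995157e-04]), 'effort': array([ 3.90223868e-03, -5.84090602e+01,  1.53998349e+00, -2.73314005e+01,
       -5.42293664e-02,  1.31132291e-02,  3.06866502e-05]), 'tcp_pos': array([200.45368419, 643.98636044, 221.78986571]), 'eef_rot': array([[-9.54815640e-01,  2.97198460e-01, -4.09921918e-04],
       [ 2.97198731e-01,  9.54814312e-01, -1.59480895e-03],
       [-8.25754520e-05, -1.64457681e-03, -9.99998644e-01]]), 'force': array([ 0.6199909 , -0.44544359, -0.19999253]), 'wrist_torque': array([ 0.04439615, -0.00355885,  0.02405801]), 'grip_force': 0.0, 'grip_width': 88.17403354592926}
```

View pics/top0.png

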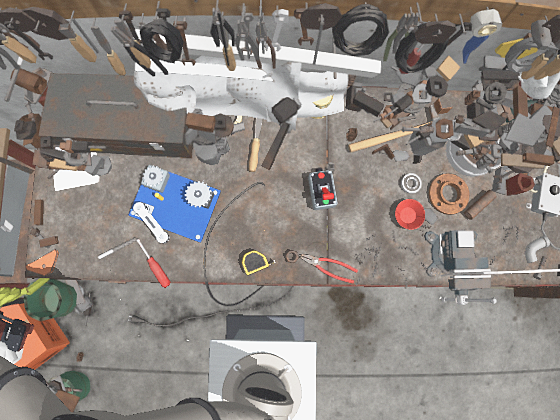

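View pics/side0.png

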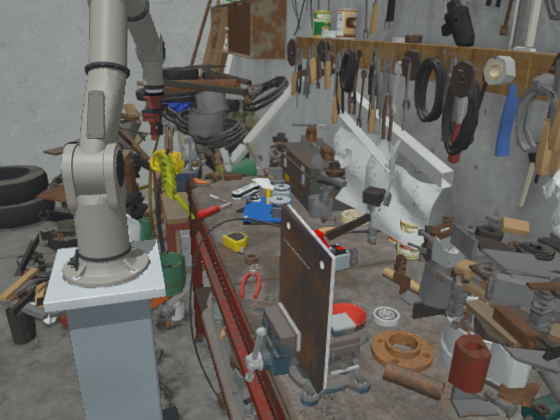

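The top view shows the drive unit around (175,205), with its arm from about (140,208) to (163,237), and the isolator around (321,187). In the side view a board partly hides the isolator, at about (335,250). I'll enlarge both.

```bash
python3 - <<'E'
import cv2,numpy as np
a=cv2.imread("pics/top0.png")
A=cv2.resize(a[155:255,118:228],None,fx=5,fy=5,interpolation=cv2.INTER_CUBIC)
B=cv2.resize(a[155:219,292:352],None,fx=4.5,fy=7.8125,interpolation=cv2.INTER_CUBIC)
B=cv2.resize(a[150:250,295:345],None,fx=5,fy=5,interpolation=cv2.INTER_CUBIC)
cv2.imwrite("pics/topc.png",np.hstack([A,B]))
s=cv2.imread("pics/side0.png")
cv2.imwrite("pics/sidec.png",cv2.resize(s[170:285,225:375],None,fx=5,fy=5,interpolation=cv2.INTER_CUBIC))
E
```

```text
(no output)
```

View pics/topc.png

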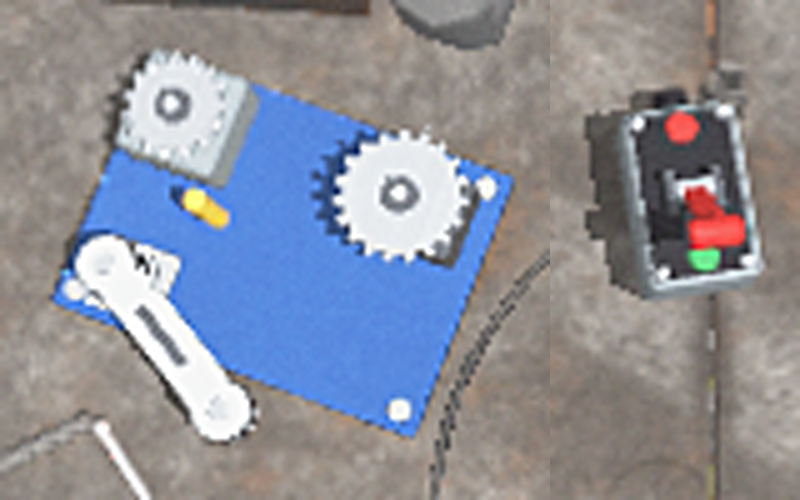

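View pics/sidec.png

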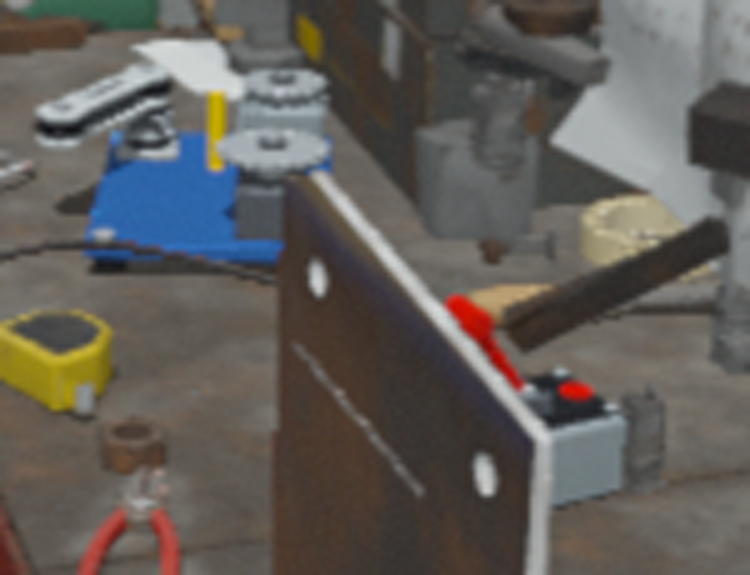

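In the crops: pivot (103,258), wheel (222,410), yellow pin top (190,198), plate corners (55,297), (515,178), (413,437). For the isolator: red spot (683,127), green spot (705,260), toggle grip (717,231), leaning to green. Next I'll turn these into world positions.

```bash
cat > h.py <<'E'
import numpy as np,cv2
from cell import r
def ray(c,uv,z):
    p=cv2.undistortPoints(np.array([[uv]],float),c["intrinsics"],np.array(c["dist"]))[0,0]
    d=np.array(c["rotation"])@[p[0],p[1],1]; e=np.array(c["eye"])
    return e+d*(z-e[2])/d[2]
def tool(target):
    s=r.observe(); return np.array(s["eef_rot"]).T@(np.array(target)-s["tcp_pos"])
E
python3 - <<'E'
from h import *
c=r.camera("top")
def A(u,v,z,o=(118,155)): return ray(c,((u+.5)/5-.5+o[0],(v+.5)/5-.5+o[1]),z)
B=lambda u,v,z:A(u-550,v,z,(295,150))
R=lambda v:np.round(v,1)
piv,wh,pin=A(103,258,90),A(222,410,90),A(190,198,85)
print("piv",R(piv),"wh",R(wh),np.linalg.norm(piv-wh),"pin",R(pin),np.linalg.norm((pin-piv)[:2]))
for n,u,v in(("FL",55,297),("BR",515,178),("FR",413,437)):print(n,R(A(u,v,24)))
s1,s2=A(172,103,91),A(400,195,91);print("spr",R(s1),R(s2))
fl,br,fr=A(55,297,24),A(515,178,24),A(413,437,24)
print("ctr",R((fl+br)/2),"yaw from front edge",np.degrees(np.arctan2(*(fl-fr)[[1,0]]))-90,"side",np.degrees(np.arctan2(*(br-fr)[[1,0]])), np.linalg.norm(fl-fr),np.linalg.norm(br-fr))
d=wh-piv; print("arm ang",np.degrees(np.arctan2(d[1],d[0])),"relaxed unit ang",np.degrees(np.arctan2(-.81,-.58)))
g,rd=B(705,260,51),B(683,127,51)
cs=[B(*q,50) for q in((628,112),(732,98),(765,280),(650,297))]
print("iso corners",R(cs),"ctr",R(sum(cs)/4),"g,r",R(g),R(rd),"yaw",np.degrees(np.arctan2(*(rd-g)[[1,0]])))
print("grip",R(B(717,231,120)))
E
```

```text
piv [532.4 367.5  90. ] wh [445.3 292.2  90. ] 115.09326507979243 pin [569.6 319.3  85. ] 60.90196282140077
FL [518.4 416.1  24. ]
BR [596.9 135.6  24. ]
FR [437.6 191.5  24. ]
spr [625.1 332.   91. ] [572.2 194.4  91. ]
ctr [557.6 275.8  24. ] yaw from front edge -19.775031883061274 side -19.34905802349551 238.63841766260126 168.8027147979515
arm ang -139.1733059240947 relaxed unit ang -125.60453398043312
iso corners [[ 652.3 -134.9   50. ]
 [ 662.3 -197.7   50. ]
 [ 551.3 -216.9   50. ]
 [ 539.8 -148.2   50. ]] ctr [ 601.4 -174.4   50. ] g,r [ 562.5 -180.9   51. ] [ 643.4 -167.9   51. ] yaw 9.121577373551025
grip [ 566.9 -179.1  120. ]
```

Call:
drive_tool:
  steps:
    - {"dp": [-0.4, -0.5, 0], "twist": [0, 0, 0], "hand": -1}
    - {"dp": [-0.8, -1, 0], "twist": [0, 0, 0], "hand": -1}
    - {"dp": [-0.8, -1, 0], "twist": [0, 0, 0], "hand": -1}
  grip_force: 20

```text
clock: 0.45
tcp_pos: [249.3, 521.3, 222.1]
eef_rot: [[-0.954, 0.3, 0.001], [0.3, 0.954, -0.002], [-0.001, -0.002, -1.0]]
force: [0.6, 0.1, 0.4]
grip_width: 67.7
grip_force: 0.0
```

Tracking is as expected. The rest of this free-space transfer goes in batches.

Call:
drive_tool:
  steps:
    - {"dp": [-0.4, -0.5, 0], "twist": [0, 0, 0], "hand": -1}
    - {"dp": [-0.8, -1, 0], "twist": [0, 0, 0], "hand": -1}
    - {"dp": [-0.8, -1, 0], "twist": [0, 0, 0], "hand": -1}

```text
clock: 0.75
tcp_pos: [295.4, 401.8, 222.4]
eef_rot: [[-0.954, 0.301, 0.0], [0.301, 0.954, -0.002], [-0.001, -0.002, -1.0]]
force: [-0.2, 0.1, -0.3]
grip_width: 43.4
grip_force: 0.0
```

Call:
drive_tool:
  steps:
    - {"dp": [-0.4, -0.5, 0], "twist": [0, 0, 0], "hand": -1}
    - {"dp": [-0.8, -1, 0], "twist": [0, 0, 0], "hand": -1}
    - {"dp": [-0.8, -1, 0], "twist": [0, 0, 0], "hand": -1}

```text
clock: 1.05
tcp_pos: [341.5, 282.7, 222.5]
eef_rot: [[-0.954, 0.301, -0.0], [0.301, 0.954, -0.001], [-0.0, -0.001, -1.0]]
force: [-0.5, 0.1, 0.4]
grip_width: 19.2
grip_force: 0.0
```

Call:
drive_tool:
  steps:
    - {"dp": [-0.4, -0.5, 0], "twist": [0, 0, 0], "hand": -1}
    - {"dp": [-0.8, -1, 0], "twist": [0, 0, 0], "hand": -1}
    - {"dp": [-0.8, -1, 0], "twist": [0, 0, 0], "hand": -1}

```text
clock: 1.35
tcp_pos: [387.9, 163.7, 222.7]
eef_rot: [[-0.954, 0.301, -0.0], [0.301, 0.954, -0.0], [-0.0, -0.0, -1.0]]
force: [0.8, 0.5, 0.3]
grip_width: 0.7
grip_force: 0.0
```

Call:
drive_tool:
  steps:
    - {"dp": [-0.4, -0.5, 0], "twist": [0, 0, 0], "hand": -1}
    - {"dp": [-0.8, -1, 0], "twist": [0, 0, 0], "hand": -1}
    - {"dp": [-0.8, -1, 0], "twist": [0, 0, 0], "hand": -1}

```text
clock: 1.65
tcp_pos: [434.5, 44.5, 222.8]
eef_rot: [[-0.954, 0.301, 0.001], [0.301, 0.954, -0.0], [-0.001, -0.0, -1.0]]
force: [-0.2, 0.7, -0.4]
grip_width: 0.5
grip_force: 0.0
```

Call:
drive_tool:
  steps:
    - {"dp": [-0.4, -0.5, 0], "twist": [0, 0, 0.25], "hand": -1}
    - {"dp": [-0.8, -1, 0], "twist": [0, 0, 0.5], "hand": -1}
    - {"dp": [-0.8, -1, 0], "twist": [0, 0, 0.75], "hand": -1}
    - {"dp": [-0.8, -1, 0], "twist": [0, 0, 1], "hand": -1}
    - {"dp": [-0.8, -1, 0], "twist": [0, 0, 1], "hand": -1}

```text
clock: 2.15
tcp_pos: [480.5, -72.0, 222.4]
eef_rot: [[-0.676, 0.737, -0.001], [0.737, 0.676, -0.0], [0.0, -0.001, -1.0]]
force: [0.1, -0.8, 0.0]
grip_width: 0.3
grip_force: 0.0
```

Call:
drive_tool:
  steps:
    - {"dp": [-0.5, -0.23, 0], "twist": [0, 0, 0.25], "hand": -1}
    - {"dp": [-1, -0.47, 0], "twist": [0, 0, 0.5], "hand": -1}
    - {"dp": [-1, -0.47, 0], "twist": [0, 0, 0.75], "hand": -1}
    - {"dp": [-1, -0.47, 0], "twist": [0, 0, 1], "hand": -1}
    - {"dp": [-1, -0.47, 0], "twist": [0, 0, 1], "hand": -1}

```text
clock: 2.65
tcp_pos: [513.8, -175.9, 222.2]
eef_rot: [[-0.222, 0.975, -0.001], [0.975, 0.222, 0.0], [0.0, -0.001, -1.0]]
force: [-0.0, -0.1, -0.3]
grip_width: 0.5
grip_force: 0.0
```

Call:
drive_tool:
  steps:
    - {"dp": [-0.12, 0.06, 0], "twist": [0, 0, 0.11], "hand": -1}
    - {"dp": [-0.12, 0.06, 0.4], "twist": [0, 0, 0.11], "hand": -1}
    - {"dp": [-0.12, 0.06, 0.8], "twist": [0, 0, 0.11], "hand": -1}
    - {"dp": [-0.12, 0.06, 1], "twist": [0, 0, 0.11], "hand": -1}
    - {"dp": [-0.12, 0.06, 1], "twist": [0, 0, 0.11], "hand": -1}
    - {"dp": [-0.12, 0.06, 1], "twist": [0, 0, 0.11], "hand": -1}

```text
clock: 3.25
tcp_pos: [522.9, -187.0, 123.1]
eef_rot: [[-0.165, 0.986, 0.0], [0.986, 0.165, -0.0], [-0.0, 0.0, -1.0]]
force: [-0.6, 0.0, 0.3]
grip_width: 0.4
grip_force: 0.0
```

Call:
drive_tool:
  steps:
    - {"dp": [0, 0, 0.2], "twist": [0, 0, 0], "hand": -1}
    - {"dp": [0, 0.08, 0.2], "twist": [0, 0, 0], "hand": -1}
    - {"dp": [0, 0.14, 0.2], "twist": [0, 0, 0], "hand": -1}
    - {"dp": [0, 0.2, 0.2], "twist": [0, 0, 0], "hand": -1}
    - {"dp": [0, 0.26, 0.2], "twist": [0, 0, 0], "hand": -1}
    - {"dp": [0, 0.32, 0.2], "twist": [0, 0, 0], "hand": -1}

```text
clock: 3.85
tcp_pos: [553.2, -181.9, 103.2]
eef_rot: [[-0.164, 0.987, -0.002], [0.987, 0.164, 0.0], [0.001, -0.002, -1.0]]
force: [-9.1, -1.2, 6.8]
grip_width: 0.4
grip_force: 4.5
```

Call:
drive_tool:
  steps:
    - {"dp": [0, 0.06, 0], "twist": [0, 0, 0], "hand": -1}
    - {"dp": [0, 0.12, 0], "twist": [0, 0, 0], "hand": -1}
    - {"dp": [0, 0.18, 0], "twist": [0, 0, 0], "hand": -1}

```text
clock: 4.15
tcp_pos: [571.2, -179.1, 102.9]
eef_rot: [[-0.163, 0.987, -0.001], [0.987, 0.163, -0.0], [0.0, -0.001, -1.0]]
force: [-3.5, -1.4, 1.8]
grip_width: 0.2
grip_force: 1.5
```

Call:
drive_tool:
  steps:
    - {"dp": [0, 0.06, 0], "twist": [0, 0, 0], "hand": -1}
    - {"dp": [0, 0.12, 0], "twist": [0, 0, 0], "hand": -1}
    - {"dp": [0, 0.18, 0], "twist": [0, 0, 0], "hand": -1}
    - {"dp": [0, 0.24, 0], "twist": [0, 0, 0], "hand": -1}

```text
clock: 4.55
tcp_pos: [596.5, -174.2, 102.6]
eef_rot: [[-0.164, 0.986, 0.001], [0.986, 0.164, 0.0], [-0.0, 0.001, -1.0]]
force: [0.5, -0.6, 0.2]
grip_width: 0.3
grip_force: 0.0
```

Call:
drive_tool:
  steps:
    - {"dp": [0, -0.4, 0], "twist": [0, 0, 0], "hand": -1}
    - {"dp": [0, -0.8, -0.4], "twist": [0, 0, 0], "hand": -1}
    - {"dp": [0, -1, -0.8], "twist": [0, 0, 0], "hand": 1}
    - {"dp": [0.4, -1, -1], "twist": [0, 0, 0], "hand": 1}
    - {"dp": [0.8, -1, -1], "twist": [0, 0, 0], "hand": 1}
    - {"dp": [1, -1, -1], "twist": [0, 0, 0], "hand": 1}
    - {"dp": [1, -1, -1], "twist": [0, 0, 0], "hand": 1}

```text
clock: 5.25
tcp_pos: [480.8, -88.9, 202.9]
eef_rot: [[-0.169, 0.986, 0.001], [0.986, 0.169, 0.002], [0.002, 0.001, -1.0]]
force: [0.4, 0.2, 0.7]
grip_width: 36.8
grip_force: 0.0
```

```bash
python3 - <<'E'
from h import *
c=r.camera("top")["img"][:,:,::-1]
a=cv2.resize(c[150:250,295:345],None,fx=5,fy=5,interpolation=cv2.INTER_CUBIC)
b=cv2.resize(c[155:255,118:228],None,fx=5,fy=5,interpolation=cv2.INTER_CUBIC)
cv2.imwrite("pics/t2.png",np.hstack([b,a]));print(r.observe()["tcp_pos"])
E
```

```text
[480.97029687 -90.88683604 202.93792849]
```

View pics/t2.png

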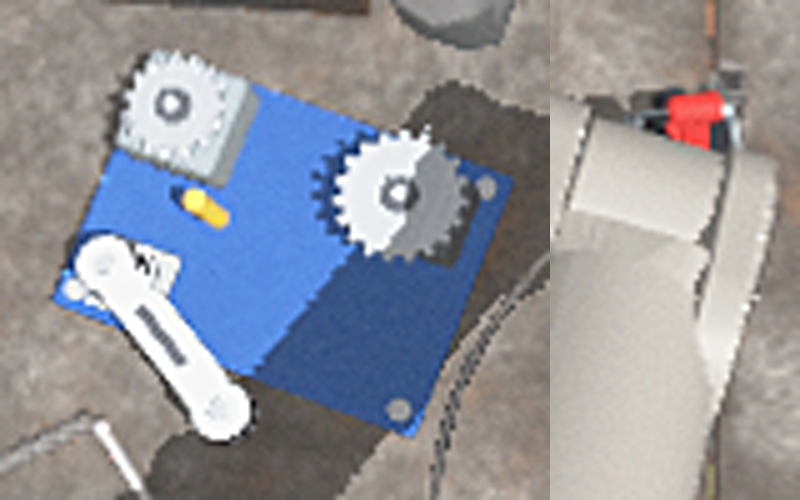

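The toggle now lies over the red spot (697,105), so the drive is off. The tensioner arm hasn't moved. Next, over to the tensioner.

Call:
drive_tool:
  steps:
    - {"dp": [0.5, 0.1, 0], "twist": [0, 0, 0.25], "hand": 1}
    - {"dp": [1, 0.2, 0], "twist": [0, 0, 0.5], "hand": 1}
    - {"dp": [1, 0.2, 0], "twist": [0, 0, 0.75], "hand": 1}
    - {"dp": [1, 0.2, 0], "twist": [0, 0, 1], "hand": 1}
    - {"dp": [1, 0.2, 0], "twist": [0, 0, 1], "hand": 1}

```text
clock: 5.8
tcp_pos: [484.5, 8.8, 202.7]
eef_rot: [[0.353, 0.935, 0.0], [0.935, -0.353, -0.001], [-0.001, 0.001, -1.0]]
force: [0.1, -0.5, -0.5]
grip_width: 81.1
grip_force: 0.0
```

Call:
drive_tool:
  steps:
    - {"dp": [0.5, -0.2, 0], "twist": [0, 0, 0.25], "hand": 1}
    - {"dp": [1, -0.4, 0], "twist": [0, 0, 0.5], "hand": 1}
    - {"dp": [1, -0.4, 0], "twist": [0, 0, 0.75], "hand": 1}
    - {"dp": [1, -0.4, 0], "twist": [0, 0, 1], "hand": 1}
    - {"dp": [1, -0.4, 0], "twist": [0, 0, 1], "hand": 1}

```text
clock: 6.3
tcp_pos: [482.1, 116.4, 202.6]
eef_rot: [[0.772, 0.636, 0.0], [0.636, -0.772, -0.001], [-0.0, 0.001, -1.0]]
force: [-0.3, -0.9, 0.0]
grip_width: 87.6
grip_force: 0.0
```

Call:
drive_tool:
  steps:
    - {"dp": [0.4, -0.5, 0], "twist": [0, 0, 0], "hand": 1}
    - {"dp": [0.8, -1, 0], "twist": [0, 0, 0], "hand": 1}
    - {"dp": [0.8, -1, 0], "twist": [0, 0, 0], "hand": 1}
    - {"dp": [0.8, -1, 0], "twist": [0, 0, 0], "hand": 1}

```text
clock: 6.7
tcp_pos: [480.0, 249.0, 202.4]
eef_rot: [[0.766, 0.643, 0.001], [0.643, -0.766, 0.0], [0.001, 0.0, -1.0]]
force: [0.5, 0.3, -1.2]
grip_width: 87.7
grip_force: 0.0
```

```bash
python3 - <<'E'
from h import *
s=r.observe();R=s["eef_rot"];print(s["tcp_pos"],s["grip_width"],tool([467.8,314.4,57]),np.degrees(np.arctan2(R[1][1],R[0][1])))
E
```

```text
[480.01102812 249.00147858 202.38538354] 87.7142665794692 [ 32.62078677 -57.94913763 145.3986495 ] -49.96842908795236
```

Call:
drive_tool:
  steps:
    - {"dp": [0.17, -0.29, 0], "twist": [0, 0, 0.03], "hand": 1}
    - {"dp": [0.33, -0.58, 0.2], "twist": [0, 0, 0.03], "hand": 1}
    - {"dp": [0.33, -0.58, 0.6], "twist": [0, 0, 0.03], "hand": 1}
    - {"dp": [0.33, -0.58, 0.8], "twist": [0, 0, 0.03], "hand": 1}
    - {"dp": [0.33, -0.58, 0.8], "twist": [0, 0, 0.03], "hand": 1}

```text
clock: 7.2
tcp_pos: [467.7, 307.9, 120.3]
eef_rot: [[0.782, 0.624, -0.003], [0.624, -0.782, -0.004], [-0.005, 0.001, -1.0]]
force: [-0.7, -0.2, 0.2]
grip_width: 87.8
grip_force: 0.0
```

```bash
python3 - <<'E'
from h import *
c=r.camera("side")["img"][:,:,::-1]
t=r.camera("top")["img"][:,:,::-1]
b=cv2.resize(c[130:230,205:305],None,fx=4,fy=4,interpolation=cv2.INTER_CUBIC)
a=cv2.resize(t[165:265,118:218],None,fx=4,fy=4,interpolation=cv2.INTER_CUBIC)
cv2.imwrite("pics/s3.png",np.hstack([b,a]));print(tool([467.8,314.4,57]))
E
```

```text
[ 1.7095238  -5.23592901 66.25702554]
```

View pics/s3.png

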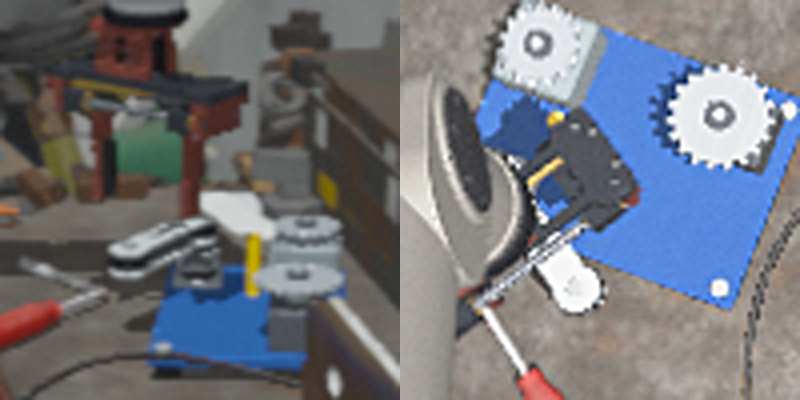

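The open fingers straddle the arm in both views: the arm is at about (160,245) in the side half, with fingers at 105 and 190. So I'll descend and close.

Call:
drive_tool:
  steps:
    - {"dp": [0, 0, 0.3], "twist": [0, 0, 0], "hand": 1}
    - {"dp": [0, 0, 0.5], "twist": [0, 0, 0], "hand": 1}
    - {"dp": [0, 0, 0.65], "twist": [0, 0, 0], "hand": 1}
    - {"dp": [0, 0, 0.65], "twist": [0, 0, 0], "hand": 1}
    - {"dp": [0, 0, 0.65], "twist": [0, 0, 0], "hand": -1}
    - {"dp": [0, 0, 0.65], "twist": [0, 0, 0], "hand": -1}
    - {"dp": [0, 0, 0.65], "twist": [0, 0, 0], "hand": -1}
  grip_force: 15

```text
clock: 8.0
tcp_pos: [469.1, 311.5, 58.7]
eef_rot: [[0.782, 0.623, 0.001], [0.623, -0.782, 0.001], [0.002, -0.0, -1.0]]
force: [0.2, 0.6, 0.1]
grip_width: 67.2
grip_force: 0.0
```

Call:
drive_tool:
  steps:
    - {"dp": [0, 0, 0], "twist": [0, 0, 0], "hand": -1}
    - {"dp": [0, 0, 0], "twist": [0, 0, 0], "hand": -1}
    - {"dp": [0, 0, 0], "twist": [0, 0, 0], "hand": -1}
    - {"dp": [0, 0, 0], "twist": [0, 0, 0], "hand": -1}
    - {"dp": [0, 0, 0], "twist": [0, 0, 0], "hand": -1}
    - {"dp": [0, 0, 0], "twist": [0, 0, 0], "hand": -1}

```text
clock: 8.6
tcp_pos: [467.5, 312.0, 57.6]
eef_rot: [[0.782, 0.624, -0.002], [0.624, -0.782, 0.001], [-0.001, -0.002, -1.0]]
force: [-3.7, 1.9, 1.6]
grip_width: 26.3
grip_force: 14.7
```

The arm is gripped (26 mm). Now swing it anticlockwise about the pivot (84 mm radius), rotating the tool along with it.

Call:
drive_tool:
  steps:
    - {"dp": [0.003, 0.073, 0], "twist": [0, 0, -0.167], "hand": -1}
    - {"dp": [0.013, 0.146, 0], "twist": [0, 0, -0.333], "hand": -1}
    - {"dp": [0.029, 0.217, 0], "twist": [0, 0, -0.5], "hand": -1}
    - {"dp": [0.029, 0.217, 0], "twist": [0, 0, -0.5], "hand": -1}
  grip_force: 20

```text
clock: 9.0
tcp_pos: [483.9, 297.7, 57.6]
eef_rot: [[0.592, 0.806, -0.001], [0.806, -0.592, 0.002], [0.002, -0.002, -1.0]]
force: [-3.5, 6.1, 0.1]
grip_width: 26.3
grip_force: 19.8
```

```bash
python3 - <<'E'
from h import *
s=r.observe();R=np.array(s["eef_rot"]);print(s["tcp_pos"],R.T@s["force"],s["wrist_torque"],np.degrees(np.arctan2(R[1,0],R[0,0])),tool([531.5,366.5,57]))
E
```

```text
[483.91095275 297.72626065  57.55599524] [ 2.80901483 -6.42103037 -0.08296187] [1.1585904  0.72909993 0.17487882] 53.725791661060214 [83.60015102 -2.32253182  0.68874491]
```

Call:
drive_tool:
  steps:
    - {"dp": [0.003, 0.073, 0], "twist": [0, 0, -0.167], "hand": -1}
    - {"dp": [0.013, 0.146, 0], "twist": [0, 0, -0.333], "hand": -1}
    - {"dp": [0.029, 0.217, 0], "twist": [0, 0, -0.5], "hand": -1}
    - {"dp": [0.029, 0.217, 0], "twist": [0, 0, -0.5], "hand": -1}

```text
clock: 9.4
tcp_pos: [502.9, 288.4, 57.6]
eef_rot: [[0.362, 0.932, -0.001], [0.932, -0.362, 0.004], [0.003, -0.002, -1.0]]
force: [-3.5, 8.9, 1.0]
grip_width: 26.1
grip_force: 19.8
```

Call:
drive_tool:
  steps:
    - {"dp": [0.003, 0.073, 0], "twist": [0, 0, -0.167], "hand": -1}
    - {"dp": [0.013, 0.146, 0], "twist": [0, 0, -0.333], "hand": -1}
    - {"dp": [0.029, 0.217, 0], "twist": [0, 0, -0.5], "hand": -1}
    - {"dp": [0.029, 0.217, 0], "twist": [0, 0, -0.5], "hand": -1}

```text
clock: 9.8
tcp_pos: [523.5, 284.1, 57.5]
eef_rot: [[0.108, 0.994, -0.002], [0.994, -0.108, 0.004], [0.004, -0.002, -1.0]]
force: [-5.1, 9.3, 1.7]
grip_width: 25.5
grip_force: 19.8
```

```bash
python3 - <<'E'
from h import *
s=r.observe();R=np.array(s["eef_rot"]);print(s["tcp_pos"],R.T@s["force"],s["wrist_torque"],np.degrees(np.arctan2(R[1,0],R[0,0])),tool([531.5,366.5,57]))
E
```

```text
[523.52593483 284.07719167  57.52377968] [ 8.66395289 -6.11694729 -1.69206957] [1.80430014 1.1258191  0.0041889 ] 83.80025635458443 [82.79907987 -0.97170272  0.86461577]
```

Call:
drive_tool:
  steps:
    - {"dp": [0.01, 0.073, 0], "twist": [0, 0, -0.167], "hand": -1}
    - {"dp": [0.025, 0.146, 0], "twist": [0, 0, -0.333], "hand": -1}
    - {"dp": [0.045, 0.217, 0], "twist": [0, 0, -0.5], "hand": -1}
    - {"dp": [0.045, 0.217, 0], "twist": [0, 0, -0.5], "hand": -1}
    - {"dp": [0.045, 0.217, 0], "twist": [0, 0, -0.5], "hand": -1}

```text
clock: 10.3
tcp_pos: [544.3, 285.0, 57.5]
eef_rot: [[-0.15, 0.989, -0.004], [0.989, 0.15, 0.003], [0.003, -0.004, -1.0]]
force: [-7.3, 5.7, 4.6]
grip_width: 25.9
grip_force: 19.9
```

```bash
python3 - <<'E'
from h import *
s=r.observe();R=np.array(s["eef_rot"]);print(s["tcp_pos"],R.T@s["force"],s["wrist_torque"],np.degrees(np.arctan2(R[1,0],R[0,0])),tool([531.5,366.5,57]))
E
```

```text
[544.3182518  284.99037153  57.49728645] [ 6.78880073 -6.4095052  -4.53197841] [1.17967772 1.5385914  0.04588427] 98.65381002566798 [82.50830124 -0.40530747  0.76834781]
```

Call:
drive_tool:
  steps:
    - {"dp": [0.006, 0.037, 0], "twist": [0, 0, -0.083], "hand": -1}
    - {"dp": [0.012, 0.073, 0], "twist": [0, 0, -0.167], "hand": -1}
    - {"dp": [0.012, 0.073, 0], "twist": [0, 0, -0.167], "hand": -1}

```text
clock: 10.6
tcp_pos: [551.5, 286.5, 57.5]
eef_rot: [[-0.237, 0.972, -0.004], [0.972, 0.237, 0.002], [0.003, -0.004, -1.0]]
force: [-7.5, 4.4, 5.5]
grip_width: 25.6
grip_force: 19.9
```

Call:
drive_tool:
  steps:
    - {"dp": [0, 0.03, 0], "twist": [0, 0, -0.067], "hand": -1}
    - {"dp": [0, 0.03, 0], "twist": [0, 0, -0.067], "hand": -1}
    - {"dp": [0, 0.03, 0], "twist": [0, 0, -0.067], "hand": -1}

```text
clock: 10.9
tcp_pos: [554.1, 287.3, 57.5]
eef_rot: [[-0.27, 0.963, -0.004], [0.963, 0.27, 0.002], [0.003, -0.004, -1.0]]
force: [-6.6, 5.0, 5.7]
grip_width: 25.9
grip_force: 19.8
```

```bash
python3 - <<'E'
from h import *
s=r.observe();R=np.array(s["eef_rot"]);print(s["tcp_pos"],R.T@s["force"],s["wrist_torque"],np.degrees(np.arctan2(R[1,0],R[0,0])),tool([531.5,366.5,57]))
c=r.camera("top")["img"][:,:,::-1]
cv2.imwrite("pics/t4.png",cv2.resize(c[155:255,118:228],None,fx=5,fy=5,interpolation=cv2.INTER_CUBIC))
E
```

```text
[554.11484144 287.25126636  57.48384468] [ 6.5955476  -5.06233888 -5.69204396] [ 0.82860698  1.56926378 -0.12226363] 105.63860493860639 [82.40956016 -0.4120591   0.7221792 ]
```

View pics/t4.png

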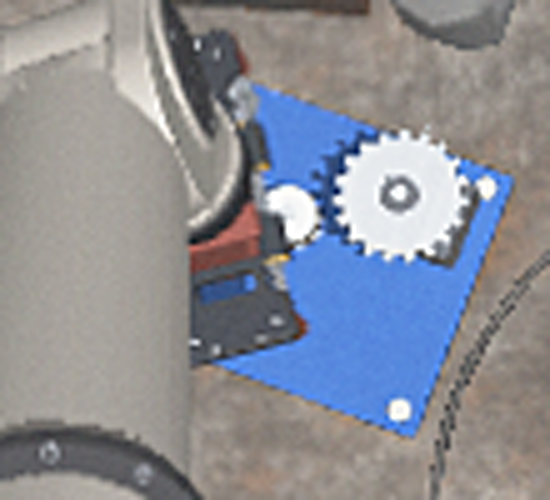

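The wheel cap shows at (288,213), close to the pin position with only spring force so far. I'll creep on until contact shows in the force.

Call:
drive_tool:
  steps:
    - {"dp": [0.003, 0.015, 0], "twist": [0, 0, -0.033], "hand": -1}
    - {"dp": [0.003, 0.03, 0], "twist": [0, 0, -0.067], "hand": -1}
    - {"dp": [0.003, 0.03, 0], "twist": [0, 0, -0.067], "hand": -1}

```text
clock: 11.25
tcp_pos: [557.0, 288.1, 57.5]
eef_rot: [[-0.303, 0.953, -0.004], [0.953, 0.303, 0.001], [0.003, -0.004, -1.0]]
force: [-9.0, 3.2, 6.1]
grip_width: 26.0
grip_force: 19.9
```

```bash
cat > s.py <<'E'
from h import *
s=r.observe();R=np.array(s["eef_rot"]);print(s["tcp_pos"],R.T@s["force"],s["wrist_torque"],np.degrees(np.arctan2(R[1,0],R[0,0])),tool([531.5,366.5,57]),s["grip_width"])
E
python3 s.py
```

```text
[556.97159786 288.11650428  57.45281623] [ 5.81388365 -7.5748068  -6.0964954 ] [ 0.75393363  1.61459905 -0.08681248] 107.66272133879937 [82.41528613 -0.48571668  0.68149323] 26.01413374361539
```

Call:
drive_tool:
  steps:
    - {"dp": [0.003, 0.015, 0], "twist": [0, 0, -0.033], "hand": -1}
    - {"dp": [0.003, 0.015, 0], "twist": [0, 0, -0.033], "hand": -1}
    - {"dp": [0.003, 0.015, 0], "twist": [0, 0, -0.033], "hand": -1}

```text
clock: 11.55
tcp_pos: [558.3, 288.6, 57.5]
eef_rot: [[-0.319, 0.948, -0.004], [0.948, 0.319, 0.001], [0.003, -0.004, -1.0]]
force: [-8.3, 3.9, 5.4]
grip_width: 25.6
grip_force: 19.8
```

Call:
drive_tool:
  steps:
    - {"dp": [0.003, 0.015, 0], "twist": [0, 0, -0.033], "hand": -1}
    - {"dp": [0.003, 0.015, 0], "twist": [0, 0, -0.033], "hand": -1}
    - {"dp": [0.003, 0.015, 0], "twist": [0, 0, -0.033], "hand": -1}

```text
clock: 11.85
tcp_pos: [558.7, 288.9, 57.4]
eef_rot: [[-0.335, 0.942, -0.006], [0.942, 0.335, 0.001], [0.003, -0.006, -1.0]]
force: [-10.3, 2.2, 8.3]
grip_width: 26.0
grip_force: 19.9
```

```bash
python3 s.py
```

```text
[558.73254882 288.91787757  57.42604928] [ 5.51891622 -8.98010167 -8.22643993] [ 0.43056259  2.10905522 -0.08752378] 109.58835339757701 [82.22070023  0.35733577  0.63852795] 25.95506482033201
```

Call:
drive_tool:
  steps:
    - {"dp": [0, 0.015, 0], "twist": [0, 0, 0], "hand": -1}
    - {"dp": [0, 0.015, 0], "twist": [0, 0, 0], "hand": -1}
    - {"dp": [0, 0.015, 0], "twist": [0, 0, 0], "hand": -1}

```text
clock: 12.15
tcp_pos: [558.8, 289.0, 57.4]
eef_rot: [[-0.336, 0.942, -0.009], [0.942, 0.336, -0.0], [0.003, -0.008, -1.0]]
force: [-15.9, 0.0, 12.7]
grip_width: 25.9
grip_force: 20.0
```

```bash
python3 s.py
```

```text
[558.84935011 288.99015081  57.39260806] [  5.38660867 -15.11461375 -12.53612561] [ 0.07242122  2.82087732 -0.07321917] 109.60547835669732 [82.19176251  0.24910779  0.60822246] 25.860415126093045
```

The arm has stopped at -70.4°, the predicted stop angle. The last 1.5 mm of command gave no motion and only raised the force moderately, so it is resting on the stop. I'll check that it holds, then hand in.

Call:
drive_tool:
  steps:
    - {"dp": [0, 0, 0], "twist": [0, 0, 0], "hand": -1}
    - {"dp": [0, 0, 0], "twist": [0, 0, 0], "hand": -1}
    - {"dp": [0, 0, 0], "twist": [0, 0, 0], "hand": -1}
    - {"dp": [0, 0, 0], "twist": [0, 0, 0], "hand": -1}

```text
clock: 12.55
tcp_pos: [558.8, 289.0, 57.4]
eef_rot: [[-0.336, 0.942, -0.009], [0.942, 0.336, -0.0], [0.003, -0.008, -1.0]]
force: [-15.2, 0.2, 11.6]
grip_width: 26.1
grip_force: 20.0
```

```bash
python3 s.py; python3 -c "
from cell import r
print(r.close_job())"
```

```text
[558.80545275 288.99663143  57.36613507] [  5.30301389 -14.37977222 -11.44593754] [ 0.11193139  2.84478534 -0.07568007] 109.60861469572825 [82.17099881  0.29255308  0.57906054] 26.052689218241095
the job is handed in; nothing more can be done
None
```

I threw the toggle to off (seen over the red spot), then wound the tensioner arm in until it stopped where its stop was expected, and handed the job in at 12.6 s with the fingers still holding it there under a light push.

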